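Unbolt and open the lab display cabinet

TASK

Open up the green glass-fronted display cabinet on the lab bench: draw the bolt on its right-hand door fully down, swing that door open first, then open the left-hand door, whose edge was trapped behind the right door's cover strip. Leave both doors standing straight out, square to the cabinet's front, and do not disturb the glassware, spools, scissors and battery on the bench around it.

Things in the scene. Friction and masses are not known exactly. Their poses are not given: they have to be found in the camera images.
- cabinet: Fixed bench-top display cabinet, green frame, glass panes, 420 wide (y), 220 deep (x), 310 high. Origin on the bench at the middle of its front, in the plane of the shut doors' outer faces; x points into the cabinet, y to the left seen from its front, z up. Each door is 188 wide, 18 thick, 33 to 283 above the bench, flush in the front below a 25 high top rail.
- right_door (a joint): Opening angle of the right-hand (-y) door, the bolted one: 0 shut, 1.57 square to the front, stop at 2.2; its free edge swings out towards the robot. The hinge is stiff: it needs 0.3 N m (about 3 N at the handle) and stays where it is left. Until the bolt is drawn, the door only rattles (about 1 degree).
- left_door (a joint): Opening angle of the left-hand door, the mirror image: 0 shut, 1.57 square to the front, stops at 2.2. Same stiff hinge.
- cover_strip (a point): Middle of the aluminium cover strip on the right door's free edge: 4 thick, as high as the door, on its outer face. It reaches 16 past the meeting line, in front of the left door's edge, so the left door cannot open before the right one.
- right_door_handle (a point): Middle of the right door's horizontal aluminium bar pull: bar 10 thick, 80 long, on two end posts 74 apart, parallel to the door, 40 in front of the door's face (35 clear behind it), 268 above the bench, 95 from the hinge axis. Its frame is the door's: x and y as the cabinet's when shut, turning with the door.
- left_door_handle (a point): Middle of the left door's bar pull, the mirror image of the right one.
- right_door_hinge (a point): Point on the right door's upright hinge axis, at handle height (268 above the bench): 190 to the right of the cabinet's middle, 4 in front of the doors' faces.
- left_door_hinge (a point): Point on the left door's upright hinge axis, at handle height (268 above the bench): 190 to the left of the cabinet's middle, 4 in front of the doors' faces.
- bolt (a joint): Travel of the steel tower bolt on the right door, in m: 0 fully up (shot into the keeper on the top rail), 0.020 fully down at its stop. The door is free from about 0.013. It slides stiffly (about 4 N) and stays where it is left.
- bolt_knob (a point): Centre of the 13 diameter ball knob on the bolt, 34 in front of the door's face and 163 from the right hinge axis, 262 above the bench when fully up. It is on a 7 thick stem; the bolt, its straps and keeper behind it stand at most 17 off the face.
- flask: Loose conical glass flask, 82 wide, 130 high, standing on the bench beside the right door's open position. Origin at the centre of its foot.
- beaker: Loose glass beaker, 68 wide, 95 high, standing on the bench beside the left door's open position. Origin at the centre of its foot.
- spool_yellow: Loose yellow thread spool with blue flanges, 52 wide, 60 high, upright. Origin at the centre of its foot.
- spool_white: Loose white thread spool with blue flanges, 52 wide, 60 high, upright. Origin at the centre of its foot.
- battery: Loose red and black block battery, 49 x 27 x 18, lying on the bench. Origin at the centre of its underside.
- scissors: Loose orange-handled scissors, about 180 long, 10 high, lying on the bench. Origin on the bench below the pivot.

How it is judged:
On the way, in this order (a step that is already met when the one before it is completed fails the run):
1. the bolt is drawn down (more than 15 mm) with both doors still shut (value of joint bolt above 0.015 m and value of joint each of right_door, left_door below 0.12 rad), for 0.1 s.
2. the right-hand door is swung well open (more than 69 degrees) while the left-hand door is still shut (value of joint right_door above 1.2 rad and value of joint left_door below 0.15 rad), for 0.2 s.
At the end, for the whole second after the job is handed in: Both doors stand at rest within 12 degrees of square to the cabinet's front (1.36 to 1.78 rad), and the bolt is still drawn down (more than 12 mm) (value of joint right_door between 1.36 and 1.78 rad and value of joint left_door between 1.36 and 1.78 rad and velocity of joint right_door between -0.05 and 0.05 rad/s and velocity of joint left_door between -0.05 and 0.05 rad/s and value of joint bolt above 0.012 m); the robot touches nothing.
It fails at once if the flask, the beaker, a spool, the battery or the scissors is shifted by more than 25 mm, or the flask or beaker is tipped over (distance of any of flask, beaker, spool_yellow, spool_white, battery, scissors from where it was at the start of the episode above 0.025 m or angle between any of flask, beaker's own z axis and vertical above 0.4 rad).
It also fails if it takes over 61 s, if anything falls off the work surface, if the arm or the gripper's body presses on something with over 40 N, if the wrist force passes 120 N, or if a joint passes its speed limit or range.

ROBOT

A 6-joint arm with a two-finger parallel gripper is mounted at the origin on the work surface. World frame = base frame: x ahead of the robot, y to its left, z up, the work surface at z = 0. Lengths are in m, angles in rad, forces in N, time in s.
With the tool pointing down it reaches from about 0.325 to 0.85 m from the base axis. Payload 4.4 kg.
Tool frame: the origin (TCP) lies midway between the tips of the shut fingers; the grasp point (between the pads) lies 19 mm behind it; z points along the fingers, y is the line along which they close (so a half turn about z gives the same grasp; the last joint's range is limited). The gripper opens to 94 mm and grips with 3 to 60 N. Pads are 16 mm wide; open, the fingers measure 119 mm over their backs; the gripper's body (75 mm by 177 mm) begins 78 mm behind the grasp point.
Start: joints at [-1.377, 0.207, 1.542, -0, 1.393, -0.15], TCP at [0.194, -0.541, 0.205] pointing down, gripper open.
Joint ranges: [-2.73, 2.73], [-0.86, 2.22], [0.23, 2.46], [-1.11, 4.25], [0.08, 2.63], [-2.82, 2.82]. Speed limits (rad/s): [2.79, 2.79, 3.14, 3.14, 3.14, 3.14].

INTERFACE

Orientations are given as a unit quaternion [w, x, y, z].
In Python, from workcell import r gives the robot as it stands.
- The arm moves only by the tool hand_motion, called after "Call:" as name(argument=value, ...), one argument or row to a line, values as JSON. Schema: {"type":"object","properties":{"motion":{"type":"array","items":{"type":"array","prefixItems":[{"type":"array","items":{"type":"number"},"minItems":3,"maxItems":3},{"type":"number"}],"minItems":2,"maxItems":2},"minItems":1,"maxItems":8},"finger_gap":{"type":"number"},"force":{"type":"number"},"only":{"type":"string"},"quiet":{"type":"boolean"},"lines":{"type":"string"}},"required":["motion"],"additionalProperties":false}. motion is a list of rows, 1 to 8 of them, each written [[dx, dy, dz], turn]: dx, dy, dz in m, then a turn about the tool's z in rad; each row shifts and turns the commanded pose from where the row before left it, along the tool's axes as they then stand; what a row does not reach is not made up. A row lasts 1/12 s, in which the tool goes at most 0.0417 m and 0.125 rad, less where a joint would pass 70% of its speed; a pose out of reach is approached as far as the arm can. finger_gap is the finger opening in m, set as the call begins (left out keeps the last). The fingers move at their own pace and stop on an object; force is the grip in N (left out, the last holds). Time passes only in rows, so rows that do not move let the fingers close. The tool returns the time, the measured TCP pose, the force, the opening and the grip force at its end. only (a regular expression) keeps the lines of the reply that match it, lines (a string "A,B") keeps lines A to B, and quiet returns only ok. Input that does not fit is refused with a message, and nothing moves.
- r.get_obs(): the state, without advancing time (a new reading comes with each control period).
- r.grab_frame(name): name is "scene" or "top"; returns the picture (420x560x3 uint8, red, green, blue); there is no depth.
- r.camera_params(name): a dict with "intrinsics" (3x3 intrinsics, pixels), "extrinsics" (4x4, takes a point from camera to world coordinates). Camera axes: x right, y down, z forward; pixel columns grow to the right and rows downward; lengths in m; the calibration is good to about 2 mm. A picture is of the moment at which its call begins. camera_params takes no time and is no camera call.
- r.sign_off(): hands the job in; it is judged then, once.
The state is a dict: "time_s": time; "joint_positions": joint angles; "dq": joint speeds; "joint_torque": joint torques, N m; "tool_pos": TCP position; "tool_rot": TCP orientation; "ft_force": force on the tool from outside, world axes, zero at the start; "ft_torque": the same for the moment, N m; "finger_gap": finger opening in m; "grip_force": force on a finger pad.
Only numpy, scipy, OpenCV 4.12 (cv2) and the standard library are available. Lean on these libraries where they do the work, as an engineer would, in place of code of your own. Each camera call takes 0.05 s, during which the arm holds its last target. There are 200 camera calls.

## Working session

There is one attempt and no reset: what is moved stays moved. The work goes in short steps, Python scripts to look and compute and a tool call to move; the robot and the scene stay as the last step left them, time stands still between calls to the robot, and variables do not carry over. Pictures are saved under pics/ and viewed, at most 10 in all, crops included, and the job is handed in when it is done.

```bash
ls; mkdir -p pics; python3 - <<'E'
from workcell import r
import cv2
for n in("scene","top"):
    cv2.imwrite(f"pics/{n}0.png",r.grab_frame(n)[:,:,::-1]); p=r.camera_params(n); print(p)
o=r.get_obs(); print(o["tool_pos"],o["tool_rot"],o["time_s"])
E
```

```text
pics
workcell.py
{'intrinsics': array([[393.86461453,   0.        , 283.95214753],
       [  0.        , 393.86461453, 206.38595539],
       [  0.        ,   0.        ,   1.        ]]), 'extrinsics': array([[-0.85787345,  0.48980201, -0.15539347,  0.68979736],
       [ 0.51382756,  0.81420387, -0.27028375,  0.25341329],
       [-0.00586356, -0.3117147 , -0.95015765,  0.98616022],
       [ 0.        ,  0.        ,  0.        ,  1.        ]])}
{'intrinsics': array([[520.17040424,   0.        , 279.85549522],
       [  0.        , 520.17040424, 211.42080838],
       [  0.        ,   0.        ,   1.        ]]), 'extrinsics': array([[-0.02138238, -0.98243485,  0.18537682,  0.33630542],
       [-0.99976266,  0.02023719, -0.00806777,  0.0128635 ],
       [ 0.00417455, -0.18550533, -0.98263439,  1.24815974],
       [ 0.        ,  0.        ,  0.        ,  1.        ]])}
[ 0.19365066 -0.54064921  0.20440532] [-1.02214971e-03  9.85261716e-01  1.71050592e-01 -2.65231459e-05] 0.1
```
View pics/scene0.png

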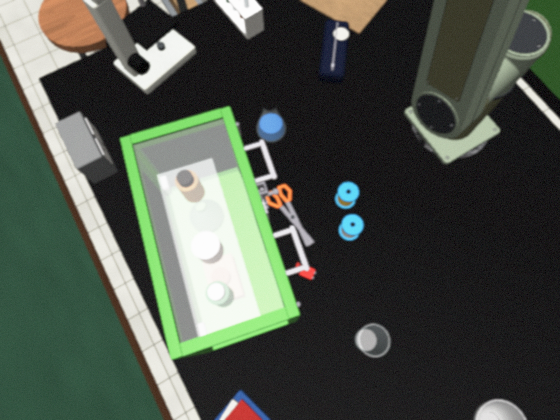

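View pics/top0.png

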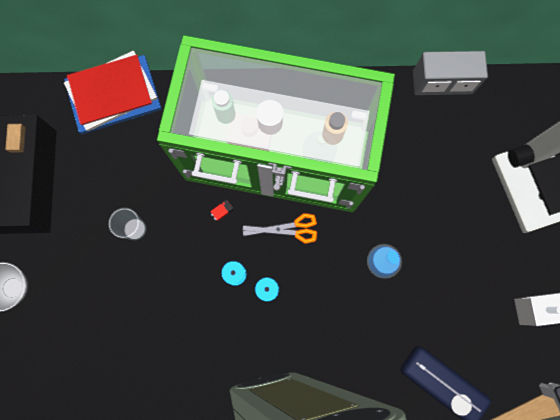

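```bash
python3 - <<'E'
import cv2,numpy as np
t=cv2.imread("pics/top0.png");s=cv2.imread("pics/scene0.png")
a=cv2.resize(t[125:215,150:400],None,fx=3.2,fy=3.2,interpolation=cv2.INTER_CUBIC)
b=cv2.rotate(s[100:325,220:320],cv2.ROTATE_90_CLOCKWISE)
b=cv2.resize(b,None,fx=3,fy=3,interpolation=cv2.INTER_CUBIC)
c=np.zeros((600,800,3),np.uint8);c[:288,:800]=a;c[290:590,:675]=b
cv2.imwrite("pics/c1.png",c)
E
```

View pics/c1.png

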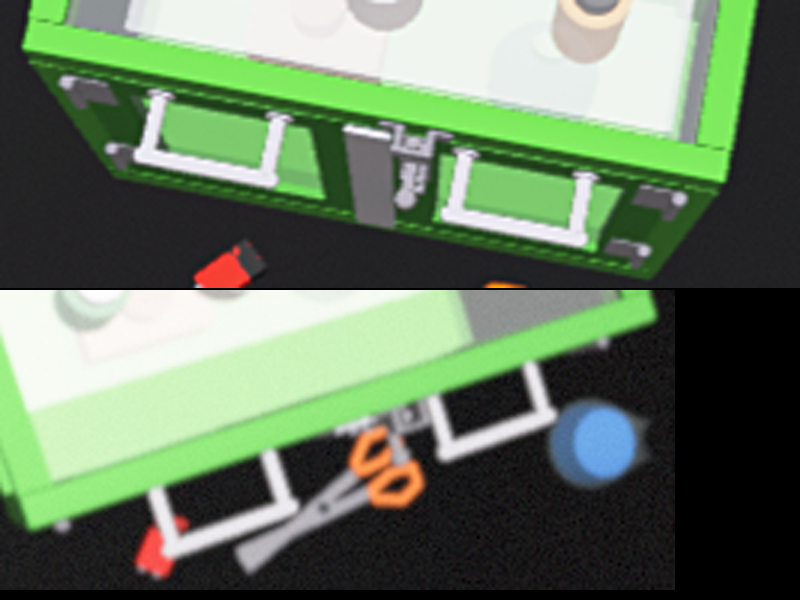

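```bash
cat >h.py <<'E'
import numpy as np
from workcell import r
P={n:r.camera_params(n) for n in("scene","top")}
def ray(n,p):
    E=P[n]["extrinsics"];d=E[:3,:3]@np.linalg.solve(P[n]["intrinsics"],[p[0],p[1],1]);return E[:3,3],d/np.linalg.norm(d)
def tri(pt,ps):
    A=np.zeros((3,3));b=np.zeros(3);R=[ray("top",pt),ray("scene",ps)]
    for o,d in R:
        M=np.eye(3)-np.outer(d,d);A+=M;b+=M@o
    x=np.linalg.solve(A,b);return x,[np.linalg.norm(np.cross(x-o,d)) for o,d in R][0]
def plane(n,p,z):
    o,d=ray(n,p);return o+d*(z-o[2])/d[2]
def proj(n,X):
    E=P[n]["extrinsics"];c=E[:3,:3].T@(np.asarray(X)-E[:3,3]);u=P[n]["intrinsics"]@c;return u[:2]/u[2]
E
python3 - <<'E'
from h import *
np.set_printoptions(precision=4,suppress=True)
T=lambda x,y:(150+x/3.2-.3,125+y/3.2-.3)
S=lambda x,y:(220+(y-290)/3-.3,324-x/3+.3)
pts={"cabL":((25,45),(28,528)),"cabR":((727,182),(655,318)),"LhO":((142,157),(172,549)),"LhI":((272,182),(292,509)),"RhI":((448,214),(445,452)),"RhO":((583,240),(549,413)),"knob":((405,200),(400,450))}
X={k:tri(T(*a),S(*b)) for k,(a,b) in pts.items()}
for k,v in X.items(): print(k,v)
for k in("cabL","cabR"):print(plane("top",T(*pts[k][0]),.31),plane("scene",S(*pts[k][1]),.31))
for k in("LhO","LhI","RhI","RhO"):print(k,plane("top",T(*pts[k][0]),.268),plane("scene",S(*pts[k][1]),.268))
print(plane("top",T(405,200),.262))
L,Rr=X["LhO"][0],X["RhO"][0]
print("yaw handles",np.arctan2(*(-(L-Rr))[[0,1]]),np.linalg.norm(L-Rr))
for n,p,z in(("flask",(384,261),.0),("beaker",(124,222),0),("spY",(234,273),.06),("spW",(267,289),.06),("batt",(222,210),.018),("sc",(280,230),.005)):print(n,plane("top",p,z))
E
```

```text
cabL (array([0.6563, 0.2345, 0.3094]), np.float64(0.0021921188027611838))
cabR (array([ 0.5654, -0.1756,  0.3087]), np.float64(0.001185297440310622))
LhO (array([0.5982, 0.1698, 0.2705]), np.float64(0.00040134705602270517))
LhI (array([0.5804, 0.092 , 0.2703]), np.float64(0.0014489381062240952))
RhI (array([ 0.5584, -0.0144,  0.2721]), np.float64(0.0006884032790268885))
RhO (array([ 0.5417, -0.0954,  0.2675]), np.float64(0.0007681524061965711))
knob (array([0.572 , 0.0096, 0.2597]), np.float64(0.0015461296477900532))
[0.6573 0.2325 0.31  ] [0.6551 0.2364 0.31  ]
[ 0.566  -0.1762  0.31  ] [ 0.5649 -0.1737  0.31  ]
LhO [0.5991 0.1698 0.268 ] [0.5976 0.1698 0.268 ]
LhI [0.5819 0.091  0.268 ] [0.5792 0.0927 0.268 ]
RhI [ 0.5598 -0.015   0.268 ] [ 0.5573 -0.0154  0.268 ]
RhO [ 0.5421 -0.0959  0.268 ] [ 0.5413 -0.0945  0.268 ]
[0.5705 0.0107 0.262 ]
yaw handles -2.931748822354417 0.27111309668879785
flask [ 0.4455 -0.2448  0.    ]
beaker [0.5534 0.3817 0.    ]
spY [0.4202 0.1104 0.06  ]
spW [0.3826 0.036  0.06  ]
batt [0.5747 0.1419 0.018 ]
sc [0.5252 0.0033 0.005 ]
```

```bash
cat >>h.py <<'E'
np.set_printoptions(precision=4,suppress=True)
from scipy.spatial.transform import Rotation as Ro
psi=-.213;O=np.array([.610,.0295]);ex=np.array([np.cos(psi),np.sin(psi)]);ey=np.array([-ex[1],ex[0]])
cab=lambda x,y,z:np.array([*(O+x*ex+y*ey),z])
def door(s,th,z):  # s=-1 right, +1 left ; bar middle at angle th
    c,n=np.cos(th),np.sin(th)
    return cab(-.004-.095*n-.036*c, s*(.190-.095*c+.036*n), z)
def st():
    o=r.get_obs();q=o["tool_rot"];return np.array(o["tool_pos"]),Ro.from_quat([q[1],q[2],q[3],q[0]]),o
def to(X,yaw=None):
    p,R,o=st();yx=np.arctan2(*R.as_matrix()[[1,0],0])
    print("t",o["time_s"],"pos",p,"delta tool",R.inv().apply(X-p),"yaw",yx,"turn",None if yaw is None else -(np.mod(yaw-yx+np.pi,2*np.pi)-np.pi),"F",np.array(o["ft_force"]),"gap",o["finger_gap"],"q",np.array(o["joint_positions"]))
E
```

Call:
hand_motion(
  motion=[
    [[0,0,-0.02],-0.125],
    [[0,0,-0.02],-0.125],
    [[0,0,-0.02],-0.125],
    [[0,0,-0.02],-0.125],
    [[0,0,-0.02],-0.125],
    [[0,0,-0.02],-0.125],
    [[0,0,-0.02],-0.125],
    [[0,0,-0.01],-0.125],
  ],
  finger_gap=0,
  force=20,
)

```text
time_s: 0.77
tool_pos: [0.194, -0.542, 0.358]
tool_rot: [0.001, 0.781, 0.625, -0.001]
ft_force: [-0.8, 0.6, 0.9]
finger_gap: 0.0439
grip_force: 0.0
```

```bash
python3 -c "
from h import *
print(door(-1,0,.249),door(-1,1.57,.249),door(1,0,.249),door(1,1.57,.249))
to(cab(-.037,-.027,.30),1.358)"
```

```text
[ 0.5508 -0.0549  0.249 ] [ 0.4655 -0.1704  0.249 ] [0.591  0.1308 0.249 ] [0.561  0.2713 0.249 ]
t 0.7667 pos [ 0.194 -0.542  0.358] delta tool [0.6216 0.2439 0.0565] yaw 1.350008370149382 turn -0.00799162985061841 F [-0.8095  0.641   0.9082] gap 0.043921711483163685 q [-1.3775  0.134   1.3171  0.      1.6873 -1.1567]
```

Call:
hand_motion(
  motion=[
    [[0.0345,0.0135,0],-0.008],
    [[0.0345,0.0135,0],0],
    [[0.0345,0.0135,0],0],
    [[0.0345,0.0135,0],0],
    [[0.0345,0.0135,0],0],
    [[0.0345,0.0135,0],0],
    [[0.0345,0.0135,0],0],
    [[0.0345,0.0135,0],0],
  ],
)

```text
time_s: 1.43
tool_pos: [0.3599, -0.2937, 0.355]
tool_rot: [-0.0, 0.78, 0.625, 0.0]
ft_force: [0.6, -0.5, -1.4]
finger_gap: 0.0003
grip_force: 0.0
```

Call:
hand_motion(
  motion=[
    [[0.0345,0.0135,0],0],
    [[0.0345,0.0135,0],0],
    [[0.0345,0.0135,0],0],
    [[0.0345,0.0135,0],0],
    [[0.0345,0.0135,0],0],
    [[0.0345,0.0135,0],0],
    [[0.0345,0.0135,0],0],
    [[0.0345,0.0135,0],0],
  ],
)

```text
time_s: 2.1
tool_pos: [0.5252, -0.0478, 0.355]
tool_rot: [-0.0, 0.78, 0.626, -0.0]
ft_force: [1.4, -0.3, -0.9]
finger_gap: -0.0
grip_force: 0.0
```

```bash
python3 -c "
from h import *
to(cab(-.037,-.027,.30),1.358)"
```

```text
t 2.1 pos [ 0.5252 -0.0478  0.355 ] delta tool [0.0666 0.0292 0.0549] yaw 1.351997835538425 turn -0.006002164461575088 F [ 1.3651 -0.3006 -0.8676] gap -2.3496242459159432e-05 q [-0.2548  0.0304  1.4344 -0.0001  1.6776 -0.036 ]
```

Call:
hand_motion(
  motion=[
    [[0.033,0.0145,0],-0.006],
    [[0.033,0.0145,0],0],
    [[0,0,0.02],0],
    [[0,0,0.02],0],
    [[0,0,0.015],0],
    [[0,0,0],0],
    [[0,0,0],0],
  ],
)

```text
time_s: 2.68
tool_pos: [0.5664, 0.0088, 0.2991]
tool_rot: [-0.001, 0.778, 0.628, -0.001]
ft_force: [-0.8, -0.4, 0.9]
finger_gap: 0.0005
grip_force: 0.0
```

```bash
python3 -c "
from h import *
import cv2
to(cab(-.037,-.027,.275),1.358)
t=r.grab_frame('top')[:,:,::-1];s=r.grab_frame('scene')[:,:,::-1]
c=np.hstack([cv2.resize(t[100:230,200:340],(400,372),interpolation=2),cv2.resize(s[120:250,200:340],(400,372),interpolation=2)])
cv2.imwrite('pics/c2.png',c)"
```

```text
t 2.6833 pos [0.5664 0.0088 0.2991] delta tool [0.0024 0.0013 0.0241] yaw 1.3579457745701178 turn -5.422542988231527e-05 F [-0.7743 -0.4179  0.9106] gap 0.0004926010103128708 q [-0.1372  0.1348  1.4331  0.      1.577   0.0756]
```

View pics/c2.png

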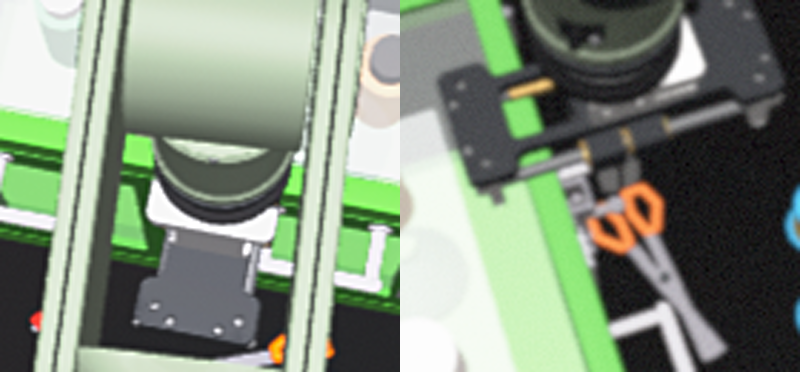

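The arm's gripper is over the top rail. In the scene half the fingers end at about (620,185), right next to the bolt; its straps are at (575,190). Now I press down.

Call:
hand_motion(
  motion=[
    [[0.002,0.001,0.01],0],
    [[0,0,0.01],0],
    [[0,0,0.008],0],
    [[0,0,0.006],0],
    [[0,0,0],0],
    [[0,0,0],0],
  ],
)

```text
time_s: 3.28
tool_pos: [0.5683, 0.0103, 0.2658]
tool_rot: [-0.0, 0.778, 0.628, -0.0]
ft_force: [0.7, -0.0, 0.0]
finger_gap: 0.0009
grip_force: 0.0
```

Call:
hand_motion(
  motion=[
    [[0,0,0.005],0],
    [[0,0,0.005],0],
    [[0,0,0.004],0],
    [[0,0,0.003],0],
    [[0,0,0],0],
    [[0,0,0],0],
  ],
)

```text
time_s: 3.78
tool_pos: [0.5688, 0.0103, 0.2492]
tool_rot: [0.0, 0.778, 0.628, 0.0]
ft_force: [0.6, -0.6, 1.5]
finger_gap: 0.0007
grip_force: 0.6
```

Call:
hand_motion(
  motion=[
    [[0,0,0.002],0],
  ],
)

```text
time_s: 3.87
tool_pos: [0.569, 0.0103, 0.2481]
tool_rot: [0.0, 0.778, 0.628, 0.0]
ft_force: [-1.5, -0.0, 12.0]
finger_gap: 0.0003
grip_force: 6.3
```

Call:
hand_motion(
  motion=[
    [[0,0,0.002],0],
  ],
)

```text
time_s: 3.95
tool_pos: [0.5692, 0.0103, 0.2478]
tool_rot: [0.001, 0.778, 0.628, 0.001]
ft_force: [-4.5, 0.5, 17.0]
finger_gap: 0.0008
grip_force: 8.6
```

Call:
hand_motion(
  motion=[
    [[0,0,0.002],0],
  ],
)

```text
time_s: 4.03
tool_pos: [0.5693, 0.0103, 0.2476]
tool_rot: [0.001, 0.778, 0.628, 0.001]
ft_force: [-7.1, 0.5, 23.3]
finger_gap: 0.0004
grip_force: 11.6
```

```bash
python3 -c "
from h import *
import cv2
to(cab(-.037,-.027,.245),1.358)
s=r.grab_frame('scene')[:,:,::-1]
cv2.imwrite('pics/c3.png',cv2.resize(s[150:230,230:330],(750,600),interpolation=2))"
```

```text
t 4.0333 pos [0.5693 0.0103 0.2476] delta tool [ 0.0004 -0.0013  0.0026] yaw 1.3579712828472643 turn -2.8717152735779905e-05 F [-7.1039  0.4566 23.2759] gap 0.00041691094160300384 q [-0.1338  0.1628  1.5054 -0.0001  1.4704  0.079 ]
```

View pics/c3.png

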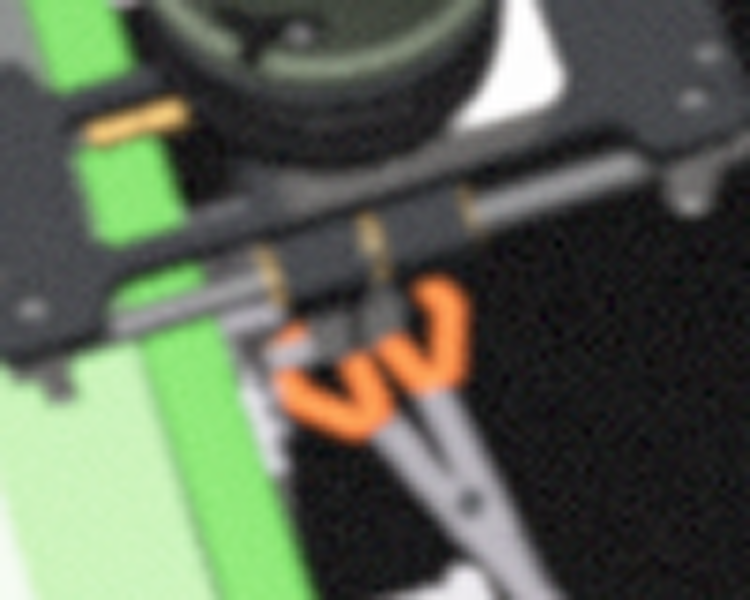

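The fingertips are on the knob beside the bolt (about (320,330)), and the force builds up at z≈0.248, so the bolt is at its stop. Next is the handle.

Call:
hand_motion(
  motion=[
    [[0,0,-0.02],0],
    [[0,0,-0.025],0],
    [[0,0,-0.02],0],
    [[-0.034,-0.002,0],0],
    [[-0.034,-0.002,0],0],
    [[0,0,0],0],
    [[0,0,0],0],
  ],
  finger_gap=0.034,
  force=10,
)

```text
time_s: 4.67
tool_pos: [0.5496, -0.0563, 0.3077]
tool_rot: [-0.001, 0.779, 0.627, -0.0]
ft_force: [-0.8, 0.4, 0.5]
finger_gap: 0.0341
grip_force: 0.0
```

```bash
python3 -c "
from h import *
import cv2
to(door(-1,0,.249),1.358)
s=r.grab_frame('scene')[:,:,::-1];t=r.grab_frame('top')[:,:,::-1]
c=np.hstack([cv2.resize(t[100:230,200:340],(400,372),interpolation=2),cv2.resize(s[80:210,200:340],(400,372),interpolation=2)])
cv2.imwrite('pics/c4.png',c)"
```

```text
t 4.6667 pos [ 0.5496 -0.0563  0.3077] delta tool [0.0016 0.001  0.0587] yaw 1.3548938976963156 turn -0.003106102303684466 F [-0.7814  0.4424  0.5351] gap 0.034118778978565696 q [-0.259   0.0996  1.4549  0.0003  1.5889 -0.043 ]
```

View pics/c4.png

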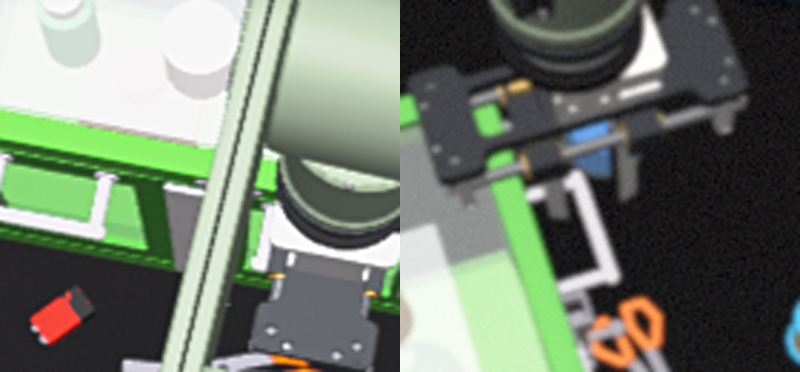

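In the scene half the two fingers, at (555,205) and (625,190), straddle the bar, which runs from (580,180) to (615,280). Lowering around it.

Call:
hand_motion(
  motion=[
    [[0.0015,0.001,0.02],-0.003],
    [[0,0,0.02],0],
    [[0,0,0.018],0],
    [[0,0,0],0],
  ],
)

```text
time_s: 5.1
tool_pos: [0.5489, -0.0519, 0.2455]
tool_rot: [-0.004, 0.777, 0.63, -0.003]
ft_force: [0.0, -0.1, -0.5]
finger_gap: 0.0341
grip_force: 0.0
```

Call:
hand_motion(
  motion=[
    [[0,0,0],0],
    [[0,0,0],0],
    [[0,0,0],0],
    [[0,0,0],0],
  ],
  finger_gap=0.005,
  force=4,
)

```text
time_s: 5.43
tool_pos: [0.5513, -0.0536, 0.252]
tool_rot: [-0.0, 0.777, 0.629, -0.0]
ft_force: [-7.6, 1.5, 6.9]
finger_gap: 0.0113
grip_force: 4.1
```

```bash
python3 -c "
from h import *
to(door(-1,0,.249),1.358)"
```

```text
t 5.4333 pos [ 0.5513 -0.0536  0.252 ] delta tool [-0.0014 -0.0002  0.003 ] yaw 1.3612141529537136 turn 0.0032141529537135227 F [-7.6085  1.4528  6.9073] gap 0.011263934480238921 q [-0.2532  0.1295  1.5343  0.0001  1.4787 -0.0436]
```

Call:
hand_motion(
  motion=[
    [[0,0,0],0],
    [[-0.0019,-0.0047,0],-0.05],
    [[-0.0019,-0.0047,0],-0.05],
    [[-0.0019,-0.0047,0],-0.05],
    [[-0.0019,-0.0047,0],-0.05],
    [[0,0,0],0],
  ],
  finger_gap=0.015,
  force=10,
)

```text
time_s: 5.93
tool_pos: [0.5326, -0.0592, 0.2514]
tool_rot: [0.001, 0.71, 0.704, 0.001]
ft_force: [0.7, 0.6, 0.4]
finger_gap: 0.0149
grip_force: 0.3
```

```bash
python3 -c "
from h import *
to(door(-1,.2,.249),1.558)"
```

```text
t 5.9333 pos [ 0.5326 -0.0592  0.2514] delta tool [-0.0007 -0.0014  0.0024] yaw 1.5612664167964359 turn 0.0032664167964355784 F [0.6781 0.5531 0.4301] gap 0.014931030547682161 q [-0.2725  0.0881  1.5811  0.0004  1.4697 -0.263 ]
```

Tracking well; continue.

Call:
hand_motion(
  motion=[
    [[-0.0024,-0.006,0.002],-0.05],
    [[-0.0019,-0.0047,0],-0.05],
    [[-0.0019,-0.0047,0],-0.05],
    [[-0.0019,-0.0047,0],-0.05],
    [[-0.0019,-0.0047,0],-0.05],
    [[-0.0019,-0.0047,0],-0.05],
    [[-0.0019,-0.0047,0],-0.05],
    [[-0.0019,-0.0047,0],-0.05],
  ],
)

```text
time_s: 6.6
tool_pos: [0.4985, -0.0804, 0.2501]
tool_rot: [0.002, 0.556, 0.831, 0.002]
ft_force: [3.1, 1.5, 1.6]
finger_gap: 0.0148
grip_force: 1.7
```

```bash
python3 -c "
from h import *
to(door(-1,.6,.249),1.958)"
```

```text
t 6.6 pos [ 0.4985 -0.0804  0.2501] delta tool [ 0.0002 -0.0018  0.0011] yaw 1.9619800364101458 turn 0.003980036410145882 F [3.0806 1.4668 1.5706] gap 0.014789579691378257 q [-0.3329  0.0186  1.6567  0.002   1.4608 -0.7243]
```

Call:
hand_motion(
  motion=[
    [[-0.0017,-0.0055,0],-0.05],
    [[-0.0019,-0.0047,0],-0.05],
    [[-0.0019,-0.0047,0],-0.05],
    [[-0.0019,-0.0047,0],-0.05],
    [[-0.0019,-0.0047,0],-0.05],
    [[-0.0019,-0.0047,0],-0.05],
    [[-0.0019,-0.0047,0],-0.05],
    [[-0.0019,-0.0047,0],-0.05],
  ],
)

```text
time_s: 7.27
tool_pos: [0.4744, -0.1134, 0.2501]
tool_rot: [0.003, 0.38, 0.925, 0.001]
ft_force: [4.2, 1.7, 1.7]
finger_gap: 0.0153
grip_force: 2.0
```

Call:
hand_motion(
  motion=[
    [[-0.0019,-0.0047,0],-0.05],
    [[-0.0019,-0.0047,0],-0.05],
    [[-0.0019,-0.0047,0],-0.05],
    [[-0.0019,-0.0047,0],-0.05],
    [[-0.0019,-0.0047,0],-0.05],
    [[-0.0019,-0.0047,0],-0.05],
    [[-0.0019,-0.0047,0],-0.05],
    [[0,0,0],0],
  ],
)

```text
time_s: 7.93
tool_pos: [0.4648, -0.1484, 0.2497]
tool_rot: [0.002, 0.214, 0.977, -0.0]
ft_force: [1.6, -0.3, 0.9]
finger_gap: 0.0147
grip_force: 0.6
```

```bash
python3 -c "
from h import *
to(door(-1,1.40,.249),2.758)
to(door(-1,1.57,.249),2.928)"
```

```text
t 7.9333 pos [ 0.4648 -0.1484  0.2497] delta tool [-0.0016 -0.0046  0.0007] yaw 2.7096684089547387 turn -0.0483315910452613 F [ 1.5696 -0.282   0.9249] gap 0.014739993823338394 q [-0.4871 -0.0174  1.6935  0.0007  1.462  -1.626 ]
t 7.9333 pos [ 0.4648 -0.1484  0.2497] delta tool [-0.0098 -0.0197  0.0007] yaw 2.7096684089547387 turn -0.21833159104526123 F [ 1.5696 -0.282   0.9249] gap 0.014739993823338394 q [-0.4871 -0.0174  1.6935  0.0007  1.462  -1.626 ]
```

Call:
hand_motion(
  motion=[
    [[-0.002,-0.005,0],-0.05],
    [[-0.002,-0.005,0],-0.05],
    [[-0.002,-0.005,0],-0.05],
    [[-0.002,-0.005,0],-0.05],
    [[-0.001,-0.001,0],-0.02],
    [[0,0,0],0],
    [[0,0,0],0],
    [[0,0,0],0],
  ],
)

```text
time_s: 8.6
tool_pos: [0.4646, -0.1702, 0.2483]
tool_rot: [-0.0, 0.106, 0.994, -0.0]
ft_force: [0.0, 1.6, 0.7]
finger_gap: 0.0149
grip_force: 0.7
```

Call:
hand_motion(
  motion=[
    [[0,0,0],0],
    [[0,0,0],0],
    [[0,0,0],0],
  ],
  finger_gap=0.005,
  force=4,
)

```text
time_s: 8.85
tool_pos: [0.4652, -0.1697, 0.2483]
tool_rot: [0.0, 0.105, 0.994, 0.001]
ft_force: [3.6, 3.9, 0.4]
finger_gap: 0.0098
grip_force: 4.0
```

```bash
python3 -c "
from h import *
to(door(-1,1.57,.249),2.928)"
```

```text
t 8.85 pos [ 0.4652 -0.1697  0.2483] delta tool [-0.0004 -0.0006 -0.0007] yaw 2.9308399424374403 turn 0.002839942437440346 F [3.5785 3.9156 0.4174] gap 0.009808548955119012 q [-0.5257  0.002   1.6771  0.0014  1.4622 -1.8859]
```

Call:
hand_motion(
  motion=[
    [[0,0,0],0],
    [[0,0,0],0],
    [[0,0,-0.025],0],
    [[0,0,-0.025],0],
    [[0,0,-0.025],0],
    [[0,0,-0.025],0.12],
    [[0,0,0],0.12],
    [[0,0,0],0.12],
  ],
  finger_gap=0.034,
  force=10,
)

```text
time_s: 9.52
tool_pos: [0.4651, -0.1717, 0.3508]
tool_rot: [0.002, 0.285, 0.959, -0.002]
ft_force: [0.0, -1.1, -0.0]
finger_gap: 0.0342
grip_force: 0.0
```

Call:
hand_motion(
  motion=[
    [[0,0,0],0.12],
    [[0,0,0],0.12],
    [[0,0,0],0.12],
    [[0,0,0],0.12],
    [[0,0,0],0.12],
    [[0,0,0],0.12],
    [[0,0,0],0.12],
    [[0,0,0],0.12],
  ],
)

```text
time_s: 10.18
tool_pos: [0.464, -0.1711, 0.3482]
tool_rot: [-0.0, 0.695, 0.719, -0.001]
ft_force: [0.0, 0.3, -0.5]
finger_gap: 0.034
grip_force: 0.0
```

Call:
hand_motion(
  motion=[
    [[0,0,0],0.12],
    [[0,0,0],0.12],
    [[0,0,0],0.013],
    [[0,0,0],0],
  ],
)

```text
time_s: 10.52
tool_pos: [0.4643, -0.1708, 0.3483]
tool_rot: [-0.0, 0.778, 0.629, -0.001]
ft_force: [0.4, -0.4, -0.2]
finger_gap: 0.0341
grip_force: 0.0
```

```bash
python3 -c "
from h import *
to(door(1,0,.249),1.358)"
```

```text
t 10.5167 pos [ 0.4643 -0.1708  0.3483] delta tool [0.3216 0.0607 0.0989] yaw 1.3594089224405366 turn 0.0014089224405364753 F [ 0.3632 -0.4491 -0.194 ] gap 0.03414717213009541 q [-0.5269 -0.0412  1.5188 -0.0012  1.6646 -0.3156]
```

Call:
hand_motion(
  motion=[
    [[0.036,0.0067,0],0],
    [[0.036,0.0067,0],0],
    [[0.036,0.0067,0],0],
    [[0.036,0.0067,0],0],
    [[0.036,0.0067,0],0],
    [[0.036,0.0067,0],0],
    [[0.036,0.0067,0],0],
    [[0.036,0.0067,0],0],
  ],
)

```text
time_s: 11.18
tool_pos: [0.5784, 0.1012, 0.3484]
tool_rot: [0.0, 0.777, 0.629, -0.0]
ft_force: [0.8, -0.3, 0.3]
finger_gap: 0.0339
grip_force: 0.0
```

Call:
hand_motion(
  motion=[
    [[0.034,0.0067,0.01],0],
    [[0,0,0.02],0],
    [[0,0,0.01],0],
    [[0,0,0],0],
    [[0,0,0],0],
  ],
)

```text
time_s: 11.6
tool_pos: [0.5911, 0.1307, 0.3076]
tool_rot: [-0.0, 0.778, 0.628, -0.001]
ft_force: [0.7, -0.2, 0.8]
finger_gap: 0.0341
grip_force: 0.0
```

```bash
python3 -c "
from h import *
import cv2
to(door(1,0,.249),1.358)
s=r.grab_frame('scene')[:,:,::-1]
cv2.imwrite('pics/c5.png',cv2.resize(s[80:360,180:460],(600,600),interpolation=2))"
```

```text
t 11.6 pos [0.5911 0.1307 0.3076] delta tool [ 0.0002 -0.      0.0586] yaw 1.3577854122557005 turn -0.00021458774429961025 F [ 0.6725 -0.1652  0.7719] gap 0.03413409243285463 q [ 0.0751  0.2163  1.3217 -0.0006  1.606   0.288 ]
```

View pics/c5.png

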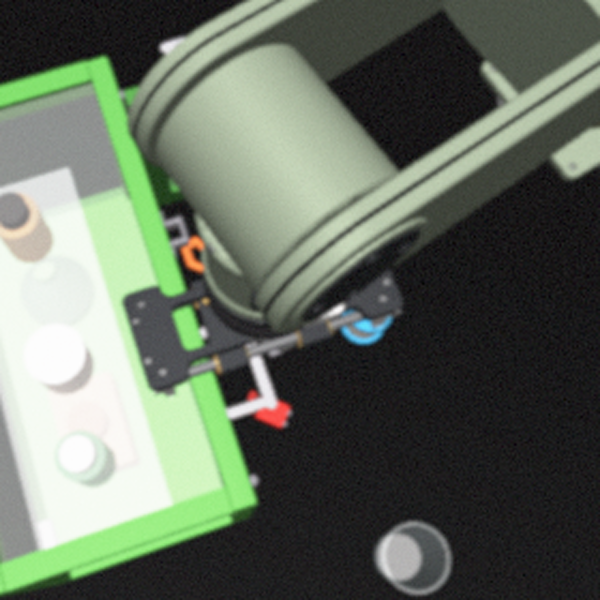

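The gripper is over the left bar, whose outer corner shows at (270,400). The right door is hidden behind the arm, and the beaker is undisturbed at (410,555). Lowering onto the bar and swinging the door.

Call:
hand_motion(
  motion=[
    [[0,0,0.02],0],
    [[0,0,0.02],0],
    [[0,0,0.018],0],
    [[0,0,0],0],
  ],
)

```text
time_s: 11.98
tool_pos: [0.5899, 0.1302, 0.2477]
tool_rot: [-0.001, 0.779, 0.627, -0.002]
ft_force: [-0.2, 0.2, -0.2]
finger_gap: 0.034
grip_force: 0.0
```

Call:
hand_motion(
  motion=[
    [[0,0,0],0],
    [[0,0,0],0],
    [[0,0,0],0],
    [[0,0,0],0],
  ],
  finger_gap=0.005,
  force=4,
)

```text
time_s: 12.32
tool_pos: [0.5916, 0.1318, 0.2527]
tool_rot: [-0.0, 0.778, 0.628, 0.0]
ft_force: [-8.2, 1.1, 5.8]
finger_gap: 0.0112
grip_force: 4.0
```

Call:
hand_motion(
  motion=[
    [[0,0,0],0],
    [[0.0019,-0.0055,0],0.05],
    [[0.0019,-0.0055,0],0.05],
    [[0.0019,-0.0047,0],0.05],
    [[0.0019,-0.0047,0],0.05],
    [[0,0,0],0],
  ],
  finger_gap=0.015,
  force=10,
)

```text
time_s: 12.82
tool_pos: [0.5753, 0.1447, 0.2515]
tool_rot: [0.001, 0.837, 0.547, 0.001]
ft_force: [0.6, -0.6, 0.2]
finger_gap: 0.0151
grip_force: 0.5
```

```bash
python3 -c "
from h import *
to(door(1,.2,.249),1.158)"
```

```text
t 12.8167 pos [0.5753 0.1447 0.2515] delta tool [-0.0012  0.0004  0.0025] yaw 1.157441542055378 turn -0.0005584579446216154 F [ 0.6294 -0.6479  0.219 ] gap 0.01506071693769399 q [ 0.101   0.2114  1.4405 -0.0007  1.4864  0.5145]
```

Call:
hand_motion(
  motion=[
    [[0.0010,-0.0047,0.002],0.05],
    [[0.0019,-0.0047,0],0.05],
    [[0.0019,-0.0047,0],0.05],
    [[0.0019,-0.0047,0],0.05],
    [[0.0019,-0.0047,0],0.05],
    [[0.0019,-0.0047,0],0.05],
    [[0.0019,-0.0047,0],0.05],
    [[0.0019,-0.0047,0],0.05],
  ],
)

```text
time_s: 13.48
tool_pos: [0.5533, 0.1763, 0.25]
tool_rot: [0.002, 0.929, 0.369, 0.002]
ft_force: [4.2, -1.9, 1.7]
finger_gap: 0.0149
grip_force: 1.8
```

Call:
hand_motion(
  motion=[
    [[0.0019,-0.0047,0],0.05],
    [[0.0019,-0.0047,0],0.05],
    [[0.0019,-0.0047,0],0.05],
    [[0.0019,-0.0047,0],0.05],
    [[0.0019,-0.0047,0],0.05],
    [[0.0019,-0.0047,0],0.05],
    [[0.0019,-0.0047,0],0.05],
    [[0.0019,-0.0047,0],0.05],
  ],
)

```text
time_s: 14.15
tool_pos: [0.5448, 0.2156, 0.2499]
tool_rot: [0.001, 0.984, 0.177, 0.002]
ft_force: [1.2, -3.5, 2.7]
finger_gap: 0.015
grip_force: 1.8
```

```bash
python3 -c "
from h import *
to(door(1,1.0,.249),.358)
to(door(1,1.5,.249),-.142)"
```

```text
t 14.15 pos [0.5448 0.2156 0.2499] delta tool [ 0.0002 -0.0009  0.0009] yaw 0.35617261115864374 turn -0.0018273888413560258 F [ 1.1982 -3.5078  2.7116] gap 0.01501525505841938 q [ 0.2307  0.1972  1.4607 -0.0028  1.4808  1.4456]
t 14.15 pos [0.5448 0.2156 0.2499] delta tool [ 0.029  -0.0421  0.0008] yaw 0.35617261115864374 turn 0.498172611158644 F [ 1.1982 -3.5078  2.7116] gap 0.01501525505841938 q [ 0.2307  0.1972  1.4607 -0.0028  1.4808  1.4456]
```

Call:
hand_motion(
  motion=[
    [[0.0019,-0.0055,0],0.05],
    [[0.0019,-0.0047,0],0.05],
    [[0.0019,-0.0047,0],0.05],
    [[0.0019,-0.0047,0],0.05],
    [[0.0019,-0.0047,0],0.05],
    [[0.0019,-0.0047,0],0.05],
    [[0.0019,-0.0047,0],0.05],
    [[0.0019,-0.0047,0],0.05],
  ],
)

```text
time_s: 14.82
tool_pos: [0.5523, 0.2556, 0.2497]
tool_rot: [0.001, 1.0, -0.022, 0.001]
ft_force: [0.6, -3.7, 2.4]
finger_gap: 0.0148
grip_force: 1.9
```

Call:
hand_motion(
  motion=[
    [[0.0019,-0.0047,0],0.05],
    [[0.0019,-0.0047,0],0.05],
    [[0.0019,-0.0047,0],0.05],
    [[0.001,-0.0035,0],0.02],
    [[0,0,0],0],
    [[0,0,0],0],
    [[0,0,0],0],
  ],
)

```text
time_s: 15.4
tool_pos: [0.5597, 0.2736, 0.2483]
tool_rot: [-0.0, 0.994, -0.105, -0.0]
ft_force: [0.0, -1.5, 0.7]
finger_gap: 0.0149
grip_force: 0.6
```

Call:
hand_motion(
  motion=[
    [[0,0,0],0],
    [[0,0,0],0],
    [[0,0,0],0],
  ],
  finger_gap=0.005,
  force=4,
)

```text
time_s: 15.65
tool_pos: [0.56, 0.2728, 0.2483]
tool_rot: [0.001, 0.994, -0.106, 0.0]
ft_force: [1.8, -4.6, 0.6]
finger_gap: 0.01
grip_force: 4.0
```

```bash
python3 -c "
from h import *
to(door(1,1.57,.249),-.213)"
```

```text
t 15.65 pos [0.56   0.2728 0.2483] delta tool [ 0.0013  0.0013 -0.0007] yaw -0.2124092449763488 turn 0.000590755023651024 F [ 1.8348 -4.6337  0.5775] gap 0.010006538879105404 q [ 0.3152  0.2793  1.3636 -0.0013  1.4987  2.0985]
```

Door at about 1.58. Release, lift and retreat clear of the view.

Call:
hand_motion(
  motion=[
    [[0,0,0],0],
    [[0,0,0],0],
    [[0,0,-0.025],0],
    [[0,0,-0.025],0],
    [[0,0,-0.025],0],
    [[0,0,-0.025],0],
    [[0,0.03,0],0],
    [[0,0.03,0],0],
  ],
  finger_gap=0.034,
  force=10,
)

```text
time_s: 16.32
tool_pos: [0.5476, 0.2168, 0.3508]
tool_rot: [-0.002, 0.995, -0.104, 0.002]
ft_force: [0.3, -0.9, -0.3]
finger_gap: 0.0343
grip_force: 0.0
```

Call:
hand_motion(
  motion=[
    [[-0.025,0,0],0],
    [[-0.025,0,0],0],
    [[-0.025,0,0],0],
    [[-0.025,0,0],0],
    [[-0.025,0,0],0],
    [[-0.025,0,0],0],
    [[0,0,0],0],
    [[0,0,0],0],
  ],
)

```text
time_s: 16.98
tool_pos: [0.3996, 0.2475, 0.3489]
tool_rot: [-0.001, 0.995, -0.105, 0.0]
ft_force: [-0.1, -0.2, -0.5]
finger_gap: 0.0343
grip_force: 0.0
```

```bash
python3 -c "
from h import *
import cv2
to(door(1,1.57,.249))
s=r.grab_frame('scene')[:,:,::-1];t=r.grab_frame('top')[:,:,::-1]
cv2.imwrite('pics/s6.png',s);cv2.imwrite('pics/t6.png',t)
c=np.hstack([cv2.resize(t[100:420],(400,229),interpolation=3),cv2.resize(s[60:380],(400,229),interpolation=3)])
a=cv2.resize(t[120:300,90:410],(800,450),interpolation=2)[:370]
cv2.imwrite('pics/c6.png',np.vstack([a,c]))"
```

```text
t 16.9833 pos [0.3996 0.2475 0.3489] delta tool [ 0.1528 -0.0566  0.1002] yaw -0.2097596831064669 turn None F [-0.1016 -0.2445 -0.4538] gap 0.034280652878415765 q [ 0.3693 -0.099   1.5716  0.0012  1.6673  2.15  ]
```

View pics/c6.png

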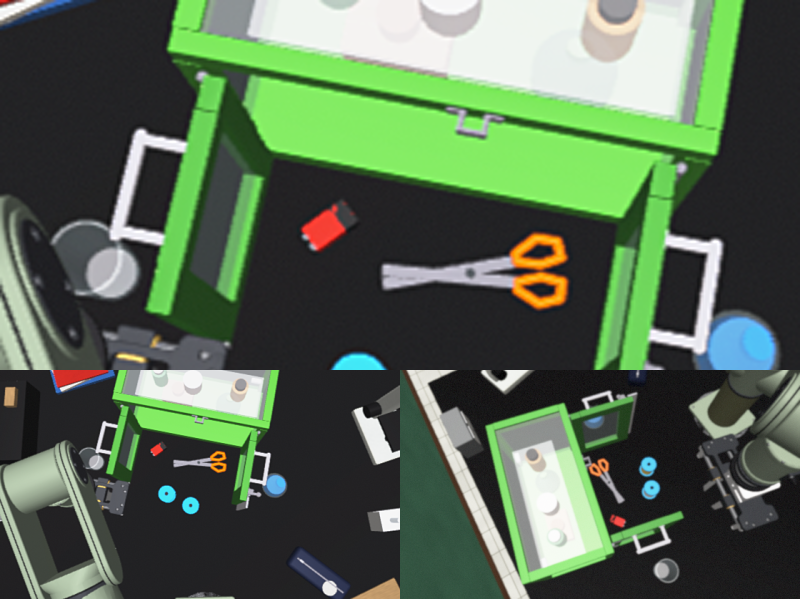

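Both doors stand out, with bars at (138,133)–(117,235) and (717,243)–(701,347), and the glassware is where it was. I'll check the angles and hand in if they fit.

```bash
python3 -c "
from h import *
for s,a,b in((1,(138,133),(117,235)),(-1,(717,243),(701,347))):
    A,B=[plane('top',(90+x/2.5,120+y/2.5),.268)[:2] for x,y in(a,b)];d=B-A
    print(s,np.arctan2(-d@ex,-s*(d@ey)),np.linalg.norm(d))
    ok=1.42<np.arctan2(-d@ex,-s*(d@ey))<1.72
    assert ok
print(r.get_obs()['ft_force']); print(r.sign_off())"
```

```text
1 1.5293297700372042 0.08150122249739833
-1 1.5783309027598125 0.08108088408975353
[ 0.68   -0.3889 -0.0968]
the job is handed in; nothing more can be done
None
```

I drew the bolt down to its stop, opened the right door and then the left, and handed the job in after about 17 s; both doors measured within about 3° of square (1.58 and 1.53 rad), the things on the bench looked undisturbed in the last pictures, and no verdict came back.

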